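Turn the board to the fume hood and open the extraction

TASK

Push the turntable round with a finger on its blue arms until the circuit board's white connector row squarely faces the black fume hood, then push the red valve lever round until it lies fully in line with its duct, leaving the board facing the hood. Only push: do not pinch the arms or the lever, do not touch the circuit board, and leave the tray, the bottle and the spool where they stand.

Things in the scene. Friction and masses are not known exactly. Their poses are not given: they have to be found in the camera images.
- fixture: Fixed stand of a board turntable (mm). Origin at table level on the turntable's vertical axis; x points level to the fume hood, z up. Dark round foot (radius 75, 12 high), column, turning aluminium disc (radius 68, top 56 above the table). A steel strip 40 wide, 6 high lies on the table from the foot to the hood. Does not move.
- turntable (a joint): Angle of disc, board and four blue arms (rad), growing counter-clockwise seen from above. At 0 or any full turn (2 pi) the white connector row squarely faces the hood. Starts between 0.9 and 5.4; no stop in the way, either direction will do. Stays where it is left: friction 0.07 N m, under 1 N at an arm's end.
- spoke_faces_ccw: Counter-clockwise-side half (6 mm thick) of the four straight blue arms with black ends; push here to turn clockwise. Arms: 90 degrees apart, the first 45 degrees counter-clockwise from the connector row; 12 wide, 18 high (54 to 72 above the table), sticking out from the disc's rim to 127 from the axis. Origin on the turntable's axis at table level, x to the connector row.
- spoke_faces_cw: Clockwise-side half (6 mm thick) of the four blue arms; push here to turn counter-clockwise. Same origin and axes as the other half. From 75 mm outward of the axis the space below the arms is free down to the table (but for the strip to the hood). Arms can be pushed anywhere but beside the hood, which leaves no room for a gripper there.
- board: Green circuit board, 96 x 76 mm, fixed on the turntable and turning with it: its top 67 mm above the table, its tallest part (the white connector row) to 79. Origin on the turntable's axis at table level, x axis to the connector row. Not to be touched.
- connector (a point): Middle of the white connector row, a white bar 12 x 68 mm with brass contacts along one short edge of the board; 45 mm from the turntable's axis, 73 above the table.
- hood_mouth (a point): Centre of the open mouth of the black fume hood, 145 mm from the turntable's axis, 92 above the table, looking at the axis. Hood 90 wide, 43 deep, from 62 to 122 above the table, fixed to the stand by a post; a grey pipe, 30 thick, goes from its back down to the table, reaching 254 from the axis.
- valve: Fixed quarter-turn extraction valve (mm): grey level duct (diameter 44, 160 long, axis 32 above the table, dark end flanges of diameter 54) through an aluminium block (56 x 60, top 62 above the table) on a base plate 130 x 50. Origin at table level under the lever's pivot, x along the duct, z up. It stands left or right of the turntable.
- valve_lever (a joint): Angle of the red lever (rad) about the upright axis through the valve's origin, growing counter-clockwise seen from above. 0: across the duct, pointing along the valve's +y, closed. pi/2: in line with the duct, pointing along the valve's -x, fully open, at a stop. Starts between 0 and 0.3. Stays where it is left: friction 0.08 N m, about 1 N at its end.
- lever_tip (a point): Middle of the red lever's free end, 98 mm from the pivot axis, 91 above the table. The lever is a straight bar 12 wide, 18 high (82 to 100 above the table), from 10 to 98 from the pivot axis; a steel hub of radius 13, up to 102 high, sits on the pivot.
- lever_face_closed: Clockwise-side half (6 mm thick) of the red lever: the side to push on to open it. Origin on the pivot axis at table level, y outward along the lever.
- lever_face_open: Counter-clockwise-side half (6 mm thick) of the red lever. Origin on the pivot axis at table level, y outward along the lever.
- tray: Bystander: loose steel tray 150 x 110 mm, 28 high, with small black and bright parts in it. Origin under its centre. Stands on the other side of the turntable from the valve.
- flux_bottle: Bystander: loose amber bottle with a red cap, diameter 40 mm, 85 high. Origin under its centre.
- solder_spool: Bystander: loose blue solder spool standing on its flange, diameter 54 mm, 44 high. Origin under its centre.
There are look-alikes about, which are no part of the job. Of the things that look like the valve, the middle-sized one is meant.

How it is judged:
On the way, in this order (a step that is already met when the one before it is completed fails the run):
1. the connector row faces the hood and the turntable is at rest, with the valve still closed (y of connector in the frame of fixture between -0.008 and 0.008 m and x of connector in the frame of fixture above 0 m and velocity of joint turntable between -0.05 and 0.05 rad/s and value of joint valve_lever below 0.6 rad), for 0.2 s.
2. the valve lever is in line with the duct (value of joint valve_lever above 1.4 rad and y of connector in the frame of fixture between -0.008 and 0.008 m and x of connector in the frame of fixture above 0 m), for 0.2 s.
At the end, for the whole second after the job is handed in: The connector row's middle is within 8 mm (about 10 degrees of turn) of the line from the turntable's axis to the hood, on the hood's side, the turntable at rest; the valve lever is within about 10 degrees of fully in line (joint above 1.40) (all of step 2 and velocity of joint turntable between -0.05 and 0.05 rad/s); the robot touches nothing.
It fails at once if the circuit board is touched (contact force between any of the fingers, the arm and board above 1 N).
It fails at once if an arm of the turntable is pinched (pressed on both sides at once) (contact force between the fingers and spoke_faces_ccw above 3 N and contact force between the fingers and spoke_faces_cw above 3 N).
It fails at once if the valve lever is pinched (pressed on both sides at once) (contact force between the fingers and lever_face_closed above 3 N and contact force between the fingers and lever_face_open above 3 N).
It fails at once if the tray, the bottle or the spool is lifted or moved more than 20 mm (distance of any of tray, flux_bottle, solder_spool from where it was at the start of the episode above 0.02 m).
It also fails if it takes over 72 s, if anything falls off the work surface, if the arm or the gripper's body presses on something with over 40 N, if the wrist force passes 120 N, or if a joint passes its speed limit or range.

ROBOT

A 6-joint arm with a two-finger parallel gripper is mounted at the origin on the work surface. World frame = base frame: x ahead of the robot, y to its left, z up, the work surface at z = 0. Lengths are in m, angles in rad, forces in N, time in s.
With the tool pointing down it reaches from about 0.375 to 0.975 m from the base axis. Payload 3.8 kg.
Tool frame: the origin (TCP) lies at the very end of the fingers, on their centre line; the grasp point (between the pads) lies 19 mm behind it; z points along the fingers, y is the line along which they close (so a half turn about z gives the same grasp; the last joint's range is limited). The gripper opens to 85 mm and grips with 20 to 120 N. Pads are 22 mm wide; open, the fingers measure 114 mm over their backs; the gripper's body (76 mm by 85 mm) begins 54 mm behind the grasp point. The pads swing forward as they close: fully open they stand 13 mm farther back than shut.
Start: joints at [-1.375, 0.264, 1.604, -0, 1.274, -0.037], TCP at [0.156, -0.657, 0.231] pointing down, gripper open.
Joint ranges: [-2.63, 2.63], [-0.94, 2.18], [0.31, 2.57], [-1.31, 4.45], [0, 2.66], [-2.55, 2.55]. Speed limits (rad/s): [2.57, 2.57, 3.14, 3.14, 3.14, 3.14].

INTERFACE

Orientations are given as a rotation vector (axis times angle).
In Python, from workcell import read_state, read_camera, calibration, finish_job gives the robot as it stands.
- The arm moves only by the tool step_arm, never from a script. Its argument "commands" is a list of rows, each an object of numbers: "fingers": the gripper's target within -1 to 1 (shut at 1, half-way at 0, fully open at -1); "dx", "dy", "dz": the shift along the tool's x, y, z in m; "roll": the turn about the tool's z in degrees. In form: [{"fingers": .., "dx": .., "dy": .., "dz": .., "roll": ..}, ...]. A call has 1 to 8 rows; each row is the pose to reach, as a shift and turn from the pose commanded when the call began, along the tool's axes at that moment; what a row does not reach only later rows make up. A row lasts 1/8 s, in which the tool goes at most 62.5 mm and 10.7 degrees, less where a joint would pass 70% of its speed; a pose out of reach is approached as far as the arm can. A call with a gripper value outside its range is refused whole. The fingers move at their own pace and stop on an object; "squeeze" is the grip in N (left out, the last holds). Time passes only in rows, so rows that repeat a pose let the fingers close. It gives the time, the measured TCP pose, the force, the opening and the grip force at its end, in the units of the state.
- read_state(): the state, without advancing time (a new reading comes with each control period).
- read_camera(name): name is "scene" or "top" or "wrist"; returns (picture, depth): 420x560x3 uint8, blue, green, red; 420x560 float32, m along the optical axis (not along the pixel's ray), 0 where there is no reading.
- calibration(name): a dict with "intrinsics" (3x3 intrinsics, pixels), "world_to_cam" (4x4, takes a point from world to camera coordinates). Camera axes: x right, y up, looking along -z (the intrinsics and any distortion apply to the point x, -y, -z); pixel columns grow to the right and rows downward; lengths in m; the calibration is good to about 2 mm. The wrist camera is an equidistant fisheye: a pixel r from the principal point sees the ray r / f radians off the axis. A picture is of the moment at which its call begins: read the wrist's pose just before it. calibration takes no time and is no camera call; for the wrist camera it gives the pose at the moment of the call.
- finish_job(): hands the job in; it is judged then, once.
The state is a dict: "time": time; "q": joint angles; "joint_vel": joint speeds; "joint_torque": joint torques, N m; "tool_pos": TCP position; "tcp_rot": TCP orientation; "wrist_force": force on the tool from outside, world axes, zero at the start; "torque": the same for the moment, N m; "width": opening from 0.0 (shut) to 1.0 (fully open); "grip_force": force on a finger pad.
Only numpy, scipy, OpenCV 4.12 (cv2) and the standard library are available. Lean on these libraries where they do the work, as an engineer would, in place of code of your own. Each camera call takes 0.05 s, during which the arm holds its last target. There are 200 camera calls.

## Working session

There is one attempt and no reset: what is moved stays moved. The work goes in short steps, Python scripts to look and compute and a tool call to move; the robot and the scene stay as the last step left them, time stands still between calls to the robot, and variables do not carry over. Pictures are saved under pics/ and viewed, at most 13 in all, crops included, and the job is handed in when it is done.

Besides the shell and the picture viewer there is one more tool, called after "Request:" in YAML: its name, and indented under it one key for each argument. step_arm: Moves the arm, as the interface text tells. Its arguments: {"type":"object","properties":{"commands":{"type":"array","items":{"type":"object","properties":{"fingers":{"type":"number"},"dx":{"type":"number"},"dy":{"type":"number"},"dz":{"type":"number"},"roll":{"type":"number"}}}},"squeeze":{"type":"number"}},"required":["commands"]}

```bash
mkdir -p pics; cat > h.py <<'E'
import numpy as np, cv2
from workcell import *
def save(n,f):
    c=calibration(n); p,d=read_camera(n); cv2.imwrite(f'pics/{f}.png',p); np.savez(f'{f}.npz',p=p,d=d,K=c['intrinsics'],T=c['world_to_cam'])
def world(f,u,v,z=None):
    a=np.load(f+'.npz');K=a['K'];T=a['T'];R=T[:3,:3];t=T[:3,3];o=-R.T@t
    r=np.array([(u-K[0,2])/K[0,0],-(v-K[1,2])/K[1,1],-1]);
    w=R.T@r
    if z is None: s=a['d'][int(v),int(u)]
    else: s=(z-o[2])/w[2]
    return o+s*w
E
python3 - <<'E'
from h import *
save('top','top0'); save('scene','sc0')
s=read_state(); print(s['time'],s['tool_pos'],s['tcp_rot'],s['width'])
print(calibration('top'))
E
```

```text
0.1 [ 0.15559004 -0.65613805  0.23007328] [-3.11831016e+00 -3.64640362e-01  2.64495648e-04] 1.0007399076521417
{'intrinsics': array([[383.1225201 ,   0.        , 280.92063344],
       [  0.        , 383.1225201 , 209.95242824],
       [  0.        ,   0.        ,   1.        ]]), 'world_to_cam': array([[-1.40260745e-02, -9.99900282e-01, -1.64148735e-03,
         9.89051758e-02],
       [ 9.88290037e-01, -1.41126331e-02,  1.51932997e-01,
        -5.54362104e-01],
       [-1.51941012e-01,  5.08757952e-04,  9.88389432e-01,
        -9.58539917e-01],
       [ 0.00000000e+00,  0.00000000e+00,  0.00000000e+00,
         1.00000000e+00]])}
```

View pics/top0.png

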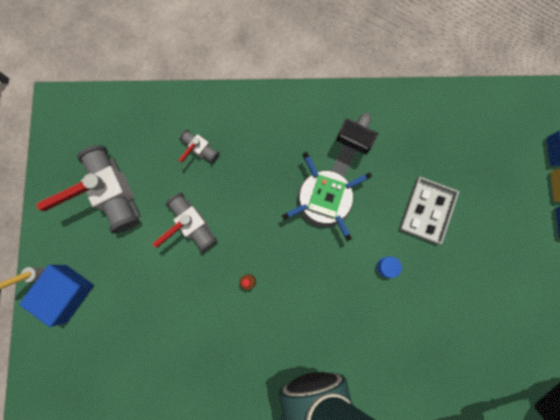

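View pics/sc0.png

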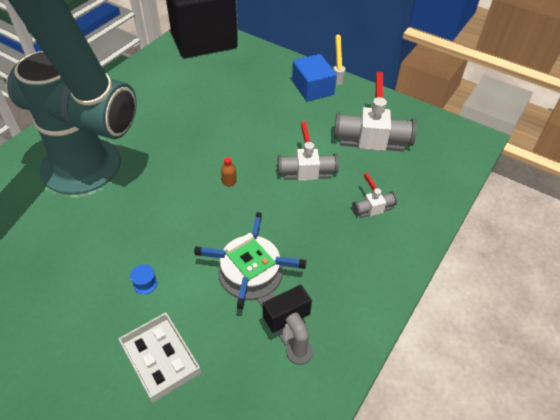

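The top view shows the turntable at (326,196) with the hood at (356,136). The middle-sized valve is at (188,220), with its lever tip near (155,245). The bottle is at (247,283), the spool at (390,267) and the tray at (430,210). Next I enlarge the middle of the picture.

```bash
python3 - <<'E'
from h import *
p=cv2.imread('pics/top0.png')[100:300,140:400]
cv2.imwrite('pics/crop0.png',cv2.resize(p,None,fx=3,fy=3,interpolation=cv2.INTER_CUBIC))
E
```

```text
(no output)
```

View pics/crop0.png

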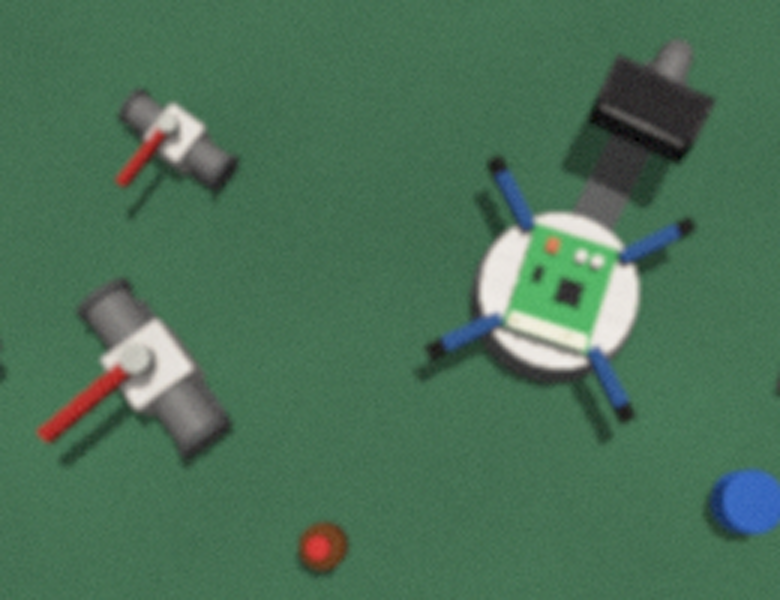

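```bash
python3 - <<'E'
from h import *
W=lambda u,v,z: world('top0',140+u/3,100+v/3,z)
t={k:W(*p,.063) for k,p in dict(A=(498,163),B=(686,226),C=(625,412),D=(435,350)).items()}
c=sum(t.values())/4; print('c',c)
for k,v in t.items(): print(k,v,np.linalg.norm(v-c),np.degrees(np.arctan2(*(v-c)[1::-1])))
ang=lambda d:np.degrees(np.arctan2(d[1],d[0]))
k=W(548,331,.079); print('conn',k,ang(k-c),np.linalg.norm((k-c)[:2]))
for n,p in dict(h1=(622,58,.122),h2=(715,97,.122),f1=(597,107,.122),f2=(686,146,.122),st=(600,203,.006),strip2=(622,165,.006)).items():
  w=W(*p);print(n,w,ang(w-c),np.linalg.norm((w-c)[:2]))
print('hoodedge',ang(W(622,58,.122)-W(715,97,.122))-90)
hub=W(137,358,.102);tip=W(43,436,.1)
print('hub',hub,'tip',tip,np.linalg.norm(tip-hub),ang(tip-hub))
a,b=W(106,298,.05),W(208,440,.05);print('duct',a,b,np.linalg.norm(a-b),ang(a-b))
a,b=W(128,285,.059),W(228,425,.032);print('ductedge',ang(a-b))
print('bottle',W(318,548,.085),'spool',W(752,500,.044))
for p in [(420,180),(457,188),(401,233),(441,243)]: print('tray',world('top0',*p,.028))
E
```

```text
c [ 0.58851392 -0.02798984  0.063     ]
A [0.69883103 0.02338204 0.063     ] 0.1216919649394118 24.97020300499922
B [ 0.64012439 -0.13775387  0.063     ] 0.12129214024466595 -64.81733612954172
C [ 0.4800339  -0.07848407  0.063     ] 0.11965609729302681 -155.03942128018008
D [0.53506636 0.08089653 0.063     ] 0.12129667782133008 116.14440222040623
conn [ 0.54761757 -0.0139108   0.079     ] 161.00338384790533 0.043251949495429154
h1 [ 0.76961053 -0.07763082  0.122     ] -15.329005883553158 0.18777702345859798
h2 [ 0.73466627 -0.15307536  0.122     ] -40.558798982373304 0.19237176742679227
f1 [ 0.72747817 -0.05529467  0.122     ] -11.116326866401106 0.1416213828996025
f2 [ 0.69304607 -0.12707651  0.122     ] -43.46807582132488 0.14403172027139222
st [ 0.6768363  -0.07336646  0.006     ] -27.19234698983155 0.09929692932081276
strip2 [ 0.71262756 -0.09501825  0.006     ] -28.371561623296564 0.14105673751334818
hoodedge -24.852542681842095
hub [0.52665444 0.32448923 0.102     ] tip [0.4643561  0.39956589 0.1       ] 0.09757861938351994 129.68576692538466
duct [0.58645664 0.36569074 0.05      ] [0.46222698 0.27533521 0.05      ] 0.15361357862342842 36.029391925087104
ductedge 34.714595238373136
bottle [0.37163811 0.17842024 0.085     ] spool [ 0.4052035  -0.18664995  0.044     ]
tray [ 0.63385202 -0.28299137  0.028     ]
tray [ 0.61055472 -0.38028318  0.028     ]
tray [ 0.49221643 -0.22329715  0.028     ]
tray [ 0.46454661 -0.32619185  0.028     ]
```

```bash
cat >> h.py <<'E'
from scipy.spatial.transform import Rotation as Ro
def rows(pts):
    s=read_state(); R=Ro.from_rotvec(s['tcp_rot']).as_matrix()
    print('t',s['time'],'tcp',s['tool_pos'],'xaxis',R[:,0].round(3),'F',s['wrist_force'],s['width'])
    for p in pts: print((R.T@(np.array(p)-s['tool_pos'])).round(4))
C=np.array([.5885,-.028])
def arc(r,a,z): a=np.radians(a); return [C[0]+r*np.cos(a),C[1]+r*np.sin(a),z]
E
python3 - <<'E'
from h import *
rows([arc(.108,8,.2),arc(.108,8,.058)])
E
```

```text
t 0.1 tcp [ 0.15559004 -0.65613805  0.23007328] xaxis [0.973 0.231 0.   ] F [-0.24207381  0.39108981  0.42209523] 1.0007399076521417
[ 0.6737 -0.5012  0.0311]
[ 0.6737 -0.5009  0.1731]
```

Request:
step_arm:
  commands:
    - {"fingers": 1, "dx": 0.055, "dy": -0.04, "dz": 0.0}
    - {"fingers": 1, "dx": 0.1, "dy": -0.075, "dz": 0.0}
    - {"fingers": 1, "dx": 0.15, "dy": -0.11, "dz": 0.0}
    - {"fingers": 1, "dx": 0.2, "dy": -0.15, "dz": 0.0}
    - {"fingers": 1, "dx": 0.25, "dy": -0.185, "dz": 0.0}
    - {"fingers": 1, "dx": 0.3, "dy": -0.22, "dz": 0.0}
    - {"fingers": 1, "dx": 0.35, "dy": -0.26, "dz": 0.0}
    - {"fingers": 1, "dx": 0.4, "dy": -0.3, "dz": 0.0}

```text
invalid input
```

```bash
python3 - <<'E'
from h import *
rows([arc(.108,8,.2),arc(.108,8,.1),arc(.108,8,.058)])
E
```

```text
t 0.1 tcp [ 0.15559004 -0.65613805  0.23007328] xaxis [0.973 0.231 0.   ] F [-0.24207381  0.39108981  0.42209523] 1.0007399076521417
[ 0.6737 -0.5012  0.0311]
[ 0.6737 -0.501   0.1311]
[ 0.6737 -0.5009  0.1731]
```

Request:
step_arm:
  commands:
    - {"fingers": 1.0, "dx": 0.05, "dy": -0.04, "dz": 0.0, "roll": 0.0}
    - {"fingers": 1.0, "dx": 0.1, "dy": -0.075, "dz": 0.0, "roll": 0.0}
    - {"fingers": 1.0, "dx": 0.15, "dy": -0.11, "dz": 0.0, "roll": 0.0}
    - {"fingers": 1.0, "dx": 0.2, "dy": -0.15, "dz": 0.0, "roll": 0.0}
    - {"fingers": 1.0, "dx": 0.25, "dy": -0.185, "dz": 0.0, "roll": 0.0}
    - {"fingers": 1.0, "dx": 0.3, "dy": -0.22, "dz": 0.0, "roll": 0.0}
    - {"fingers": 1.0, "dx": 0.35, "dy": -0.26, "dz": 0.0, "roll": 0.0}
    - {"fingers": 1.0, "dx": 0.4, "dy": -0.3, "dz": 0.0, "roll": 0.0}
  squeeze: 30

```text
time: 1.1
tool_pos: [0.4746, -0.2731, 0.2309]
tcp_rot: [-3.12, -0.365, 0.0]
wrist_force: [0.5, -0.5, 0.6]
width: 0.003
grip_force: 0.0
```

```bash
python3 - <<'E'
from h import *
rows([arc(.108,8,.2),arc(.108,8,.1),arc(.108,8,.058)])
E
```

```text
t 1.1 tcp [ 0.47456189 -0.27314164  0.23092319] xaxis [ 0.973  0.231 -0.   ] F [ 0.46840269 -0.53662031  0.61083859] 0.003189446273518911
[ 0.2749 -0.2022  0.0309]
[ 0.275  -0.2022  0.1309]
[ 0.275  -0.2022  0.1729]
```

Request:
step_arm:
  commands:
    - {"fingers": 1.0, "dx": 0.05, "dy": -0.037, "dz": 0.0, "roll": 0.0}
    - {"fingers": 1.0, "dx": 0.1, "dy": -0.074, "dz": 0.0, "roll": 0.0}
    - {"fingers": 1.0, "dx": 0.15, "dy": -0.11, "dz": 0.0, "roll": 0.0}
    - {"fingers": 1.0, "dx": 0.2, "dy": -0.147, "dz": 0.0, "roll": 0.0}
    - {"fingers": 1.0, "dx": 0.25, "dy": -0.184, "dz": 0.0, "roll": 0.0}
    - {"fingers": 1.0, "dx": 0.275, "dy": -0.202, "dz": 0.03, "roll": 0.0}
    - {"fingers": 1.0, "dx": 0.275, "dy": -0.202, "dz": 0.07, "roll": 0.0}
    - {"fingers": 1.0, "dx": 0.275, "dy": -0.202, "dz": 0.1, "roll": 0.0}

```text
time: 2.1
tool_pos: [0.6939, -0.014, 0.1284]
tcp_rot: [-3.12, -0.367, 0.005]
wrist_force: [-0.2, 0.0, -0.1]
width: 0.002
grip_force: 0.0
```

```bash
python3 - <<'E'
from h import *
rows([arc(.108,8,.058)]+[arc(.108,a,.058) for a in range(18,169,10)])
save('top','top1'); save('wrist','wr1')
p=cv2.imread('pics/top1.png')[100:260,240:440]; q=cv2.imread('pics/wr1.png')
p=cv2.resize(p,(525,420),interpolation=cv2.INTER_CUBIC); r=np.hstack([p,q]); cv2.imwrite('pics/v1.png',cv2.resize(r,(800,310)))
E
```

```text
t 2.1 tcp [ 0.6938702  -0.01404892  0.12839137] xaxis [ 0.973  0.232 -0.003] F [-0.17508382  0.04781629 -0.1331337 ] 0.0017326864091916662
[ 0.002  -0.0006  0.0704]
[ 0.0021 -0.0195  0.0704]
[-0.001  -0.038   0.0704]
[-0.0073 -0.0558  0.0705]
[-0.0166 -0.0721  0.0705]
[-0.0286 -0.0866  0.0705]
[-0.0429 -0.0988  0.0706]
[-0.0592 -0.1084  0.0707]
[-0.0768 -0.1149  0.0707]
[-0.0953 -0.1183  0.0708]
[-0.1142 -0.1185  0.0708]
[-0.1327 -0.1153  0.0709]
[-0.1505 -0.109   0.0709]
[-0.1668 -0.0997  0.071 ]
[-0.1813 -0.0877  0.071 ]
[-0.1935 -0.0734  0.071 ]
[-0.2031 -0.0572  0.071 ]
```

View pics/v1.png

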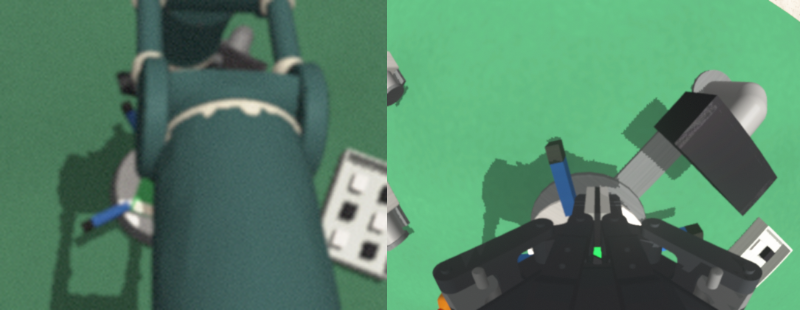

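The wrist view shows the closed fingers at (598,200) between the blue arm (560,180) and the hood (715,150), clear of both. I descend and start pushing.

Request:
step_arm:
  commands:
    - {"fingers": 1.0, "dx": 0.002, "dy": -0.001, "dz": 0.04, "roll": 0.0}
    - {"fingers": 1.0, "dx": 0.002, "dy": -0.001, "dz": 0.07, "roll": 0.0}
    - {"fingers": 1.0, "dx": 0.002, "dy": -0.001, "dz": 0.07, "roll": 0.0}
    - {"fingers": 1.0, "dx": 0.002, "dy": -0.02, "dz": 0.07, "roll": 0.0}
    - {"fingers": 1.0, "dx": -0.001, "dy": -0.038, "dz": 0.07, "roll": 0.0}
    - {"fingers": 1.0, "dx": -0.007, "dy": -0.056, "dz": 0.07, "roll": 0.0}
    - {"fingers": 1.0, "dx": -0.017, "dy": -0.072, "dz": 0.07, "roll": 0.0}
    - {"fingers": 1.0, "dx": -0.029, "dy": -0.087, "dz": 0.07, "roll": 0.0}

```text
time: 3.2
tool_pos: [0.6456, 0.0642, 0.0617]
tcp_rot: [3.12, 0.366, 0.001]
wrist_force: [0.8, -1.6, -0.4]
width: 0.0
grip_force: 0.5
```

```bash
python3 - <<'E'
from h import *
rows([arc(.108,a,.058) for a in range(68,179,10)])
E
```

```text
t 3.2 tcp [0.64559636 0.06416321 0.06170387] xaxis [0.973 0.231 0.001] F [ 0.78101493 -1.56881811 -0.35128365] 6.391431501959399e-05
[-0.0143 -0.0116  0.0037]
[-0.0306 -0.0211  0.0037]
[-0.0482 -0.0277  0.0037]
[-0.0668 -0.0311  0.0037]
[-0.0856 -0.0312  0.0036]
[-0.1041 -0.0281  0.0036]
[-0.1219 -0.0217  0.0036]
[-0.1382 -0.0124  0.0036]
[-0.1527 -0.0004  0.0036]
[-0.1649  0.0139  0.0036]
[-0.1745  0.0302  0.0036]
[-0.181   0.0478  0.0036]
```

Request:
step_arm:
  commands:
    - {"fingers": 1.0, "dx": -0.014, "dy": -0.012, "dz": 0.003, "roll": 0.0}
    - {"fingers": 1.0, "dx": -0.031, "dy": -0.021, "dz": 0.003, "roll": 0.0}
    - {"fingers": 1.0, "dx": -0.048, "dy": -0.028, "dz": 0.003, "roll": 0.0}
    - {"fingers": 1.0, "dx": -0.067, "dy": -0.031, "dz": 0.003, "roll": 0.0}
    - {"fingers": 1.0, "dx": -0.086, "dy": -0.031, "dz": 0.003, "roll": 0.0}
    - {"fingers": 1.0, "dx": -0.104, "dy": -0.028, "dz": 0.003, "roll": 0.0}
    - {"fingers": 1.0, "dx": -0.122, "dy": -0.022, "dz": 0.003, "roll": 0.0}
    - {"fingers": 1.0, "dx": -0.138, "dy": -0.012, "dz": 0.003, "roll": 0.0}

```text
time: 4.2
tool_pos: [0.5084, 0.0422, 0.0583]
tcp_rot: [-3.12, -0.365, -0.0]
wrist_force: [1.7, 0.8, 0.3]
width: 0.001
grip_force: 0.5
```

```bash
python3 - <<'E'
from h import *
rows([arc(.108,a,.058) for a in (148,158,168,175)])
save('scene','sc2');save('wrist','wr2')
p=cv2.imread('pics/sc2.png')[200:360,170:330]; q=cv2.imread('pics/wr2.png')
p=cv2.resize(p,(420,420),interpolation=cv2.INTER_CUBIC); r=np.hstack([p,q]); cv2.imwrite('pics/v2.png',cv2.resize(r,(800,343)))
E
```

```text
t 4.2 tcp [0.50842163 0.04221049 0.05826634] xaxis [0.973 0.231 0.   ] F [1.68699579 0.76381652 0.268242  ] 0.0008693079021441115
[-0.0142  0.01    0.0003]
[-0.0264  0.0243  0.0003]
[-0.0359  0.0406  0.0003]
[-0.0408  0.0528  0.0003]
```

View pics/v2.png

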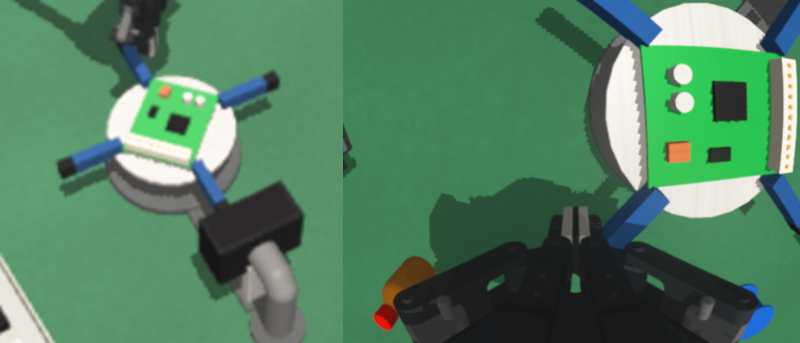

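The wrist and scene views show the finger behind arm A (633,215), with the turntable turning freely. I continue the stroke.

Request:
step_arm:
  commands:
    - {"fingers": 1.0, "dx": -0.014, "dy": 0.01, "dz": 0.0, "roll": 0.0}
    - {"fingers": 1.0, "dx": -0.026, "dy": 0.024, "dz": 0.0, "roll": 0.0}
    - {"fingers": 1.0, "dx": -0.036, "dy": 0.041, "dz": 0.0, "roll": 0.0}
    - {"fingers": 1.0, "dx": -0.041, "dy": 0.053, "dz": 0.0, "roll": 0.0}
    - {"fingers": 1.0, "dx": -0.041, "dy": 0.053, "dz": 0.0, "roll": 0.0}

```text
time: 4.92
tool_pos: [0.4814, -0.0194, 0.0582]
tcp_rot: [3.121, 0.362, -0.001]
wrist_force: [-0.1, -0.6, 0.2]
width: 0.001
grip_force: 0.0
```

```bash
python3 - <<'E'
from h import *
rows([arc(.108,a,.058) for a in (180,183,186)])
save('scene','sc3')
p=cv2.imread('pics/sc3.png')[200:365,175:395]
cv2.imwrite('pics/v3.png',cv2.resize(p,None,fx=3.6,fy=3.6,interpolation=cv2.INTER_CUBIC))
E
```

```text
t 4.925 tcp [ 0.48144988 -0.01937084  0.05820713] xaxis [ 0.973  0.229 -0.   ] F [-0.12743646 -0.63146889  0.18323086] 0.0009631110201074836
[-0.0029  0.0082  0.0002]
[-0.004   0.0137  0.0002]
[-0.0049  0.0193  0.0002]
```

View pics/v3.png

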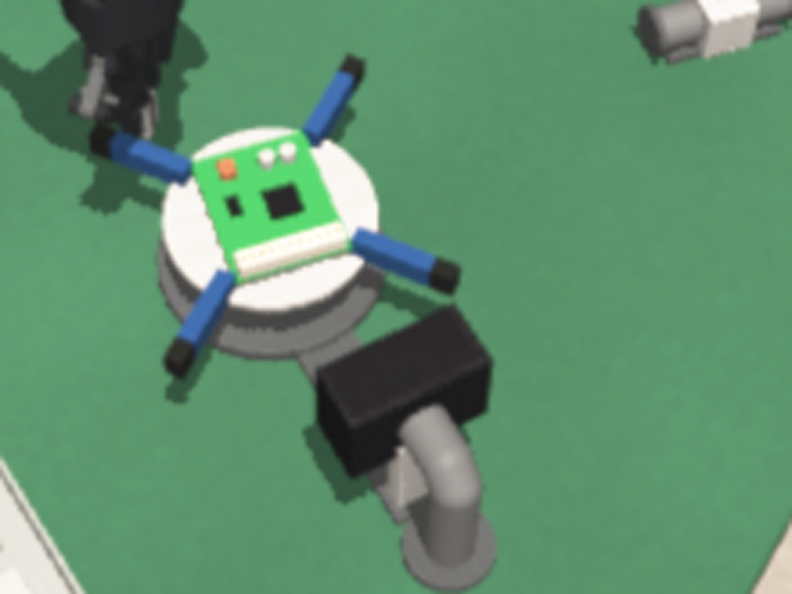

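```bash
cat > m.py <<'E'
from h import *
def meas(f,tips,hood,conn):
    W=lambda p,z: world(f,175+p[0]/3.6,200+p[1]/3.6,z)
    ang=lambda d:np.degrees(np.arctan2(d[1],d[0]))
    t=np.array([W(p,.070) for p in tips]); c=t.mean(0); print('c',c)
    print([(round(ang(x-c),1),round(np.linalg.norm(x-c),4)) for x in t])
    k=W(conn,.079);print('conn',ang(k-c),np.linalg.norm((k-c)[:2]))
    h=np.array([W(p,.122) for p in hood]); hc=h.mean(0)
    print('hood',ang(hc-c),np.linalg.norm((hc-c)[:2]),ang(h[1]-h[0])-90,ang(h[2]-h[3])-90,ang(h[3]-h[0]),ang(h[2]-h[1]))
    fb=W((448,552),.0); print('pipe',ang(fb-c),np.linalg.norm((fb-c)[:2]))
E
python3 -c "
from m import *
meas('sc3',[(104,137),(353,65),(450,268),(180,355)],[(318,375),(458,308),(492,360),(352,420)],(292,246))"
```

```text
c [ 0.59261817 -0.02481054  0.07      ]
[(np.float64(-170.7), np.float64(0.1196)), (np.float64(98.8), np.float64(0.1208)), (np.float64(9.6), np.float64(0.12)), (np.float64(-81.4), np.float64(0.1214))]
conn -37.73074749268657 0.04147732953029789
hood -27.975874485413634 0.16622295299298703 -27.615227538018807 -30.728952411516154 -22.21318211647445 -28.563004390217536
pipe -28.35998193760306 0.22728010237746762
```

Request:
step_arm:
  commands:
    - {"fingers": 1.0, "dx": -0.001, "dy": 0.005, "dz": 0.0, "roll": 0.0}
    - {"fingers": 1.0, "dx": -0.003, "dy": 0.01, "dz": 0.0, "roll": 0.0}
    - {"fingers": 1.0, "dx": -0.004, "dy": 0.014, "dz": 0.0, "roll": 0.0}
    - {"fingers": 1.0, "dx": -0.004, "dy": 0.014, "dz": 0.0, "roll": 0.0}
    - {"fingers": 1.0, "dx": -0.004, "dy": 0.014, "dz": 0.0, "roll": 0.0}

```text
time: 5.6
tool_pos: [0.4811, -0.0328, 0.0582]
tcp_rot: [3.12, 0.365, -0.0]
wrist_force: [-0.1, 0.6, -0.3]
width: 0.002
grip_force: 0.0
```

```bash
python3 - <<'E'
from h import *
rows([])
save('scene','sc4')
p=cv2.imread('pics/sc4.png')[200:365,175:395]
cv2.imwrite('pics/v4.png',cv2.resize(p,None,fx=3.6,fy=3.6,interpolation=cv2.INTER_CUBIC))
E
```

```text
t 5.6 tcp [ 0.48105226 -0.03281259  0.05821781] xaxis [ 0.973  0.231 -0.   ] F [-0.08413094  0.58027233 -0.31805816] 0.0016124151012373105
```

View pics/v4.png

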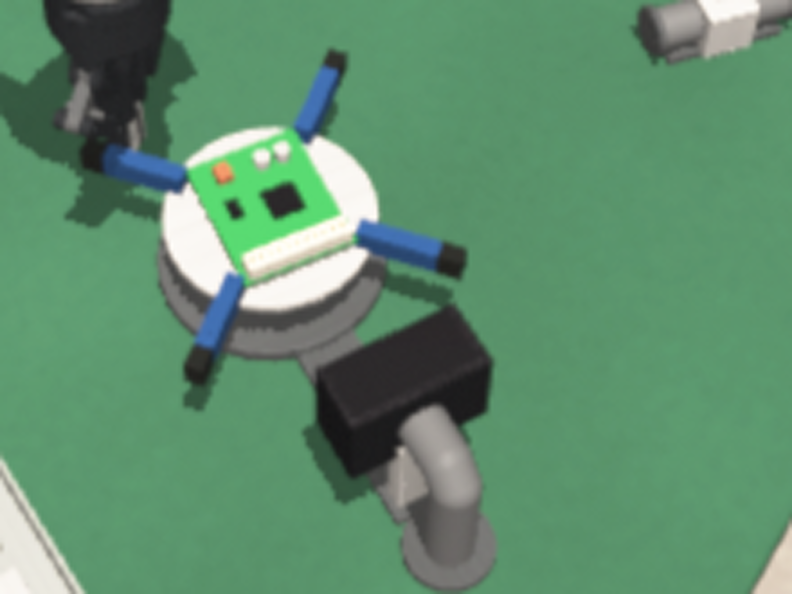

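```bash
python3 -c "
from m import *
meas('sc4',[(94,154),(334,62),(455,256),(199,365)],[(318,375),(458,308),(492,360),(352,420)],(301,248))
rows([arc(.108,a,.058) for a in (2,3,4)]) "
```

```text
c [ 0.59324006 -0.02709478  0.07      ]
[(np.float64(-164.9), np.float64(0.1196)), (np.float64(104.9), np.float64(0.1207)), (np.float64(15.2), np.float64(0.1198)), (np.float64(-75.2), np.float64(0.1209))]
conn -29.49517494856369 0.04313639149883699
hood -27.375243159709182 0.16461124145480588 -27.615227538018807 -30.728952411516154 -22.21318211647445 -28.563004390217536
pipe -27.924603447237054 0.22565432915963213
t 5.65 tcp [ 0.48107859 -0.03277705  0.05824563] xaxis [ 0.973  0.231 -0.   ] F [-0.20064235  0.1352648   0.15530077] -0.0011043121798470239
[2.115e-01 4.140e-02 2.000e-04]
[2.119e-01 3.950e-02 2.000e-04]
[2.122e-01 3.770e-02 2.000e-04]
```

Connector is at about -30° and the hood at about -27.5°. I push 2.5° more (4.5 mm), then back off and lift.

Request:
step_arm:
  commands:
    - {"fingers": 1.0, "dx": 0.0, "dy": 0.003, "dz": 0.0, "roll": 0.0}
    - {"fingers": 1.0, "dx": 0.0, "dy": 0.0045, "dz": 0.0, "roll": 0.0}
    - {"fingers": 1.0, "dx": 0.0, "dy": 0.0045, "dz": 0.0, "roll": 0.0}
    - {"fingers": 1.0, "dx": 0.0, "dy": -0.02, "dz": 0.0, "roll": 0.0}
    - {"fingers": 1.0, "dx": 0.0, "dy": -0.02, "dz": -0.06, "roll": 0.0}
    - {"fingers": 1.0, "dx": 0.0, "dy": -0.03, "dz": -0.12, "roll": 0.0}
    - {"fingers": 1.0, "dx": 0.0, "dy": -0.09, "dz": -0.12, "roll": 0.0}
    - {"fingers": 1.0, "dx": 0.0, "dy": -0.15, "dz": -0.12, "roll": 0.0}

```text
time: 6.65
tool_pos: [0.4475, 0.1142, 0.1801]
tcp_rot: [-3.12, -0.361, -0.007]
wrist_force: [1.2, 0.4, -0.7]
width: -0.003
grip_force: 0.0
```

```bash
python3 - <<'E'
from h import *
rows([])
save('scene','sc5');save('wrist','wr5')
a=cv2.imread('pics/sc5.png')
p=cv2.resize(a[200:365,175:395],None,fx=3.6,fy=3.6,interpolation=cv2.INTER_CUBIC)
cv2.imwrite('pics/v5.png',p)
E
```

```text
t 6.65 tcp [0.44752332 0.11418041 0.1801398 ] xaxis [0.974 0.228 0.004] F [ 1.21886216  0.40264888 -0.72504706] -0.0025932544613040203
```

View pics/v5.png

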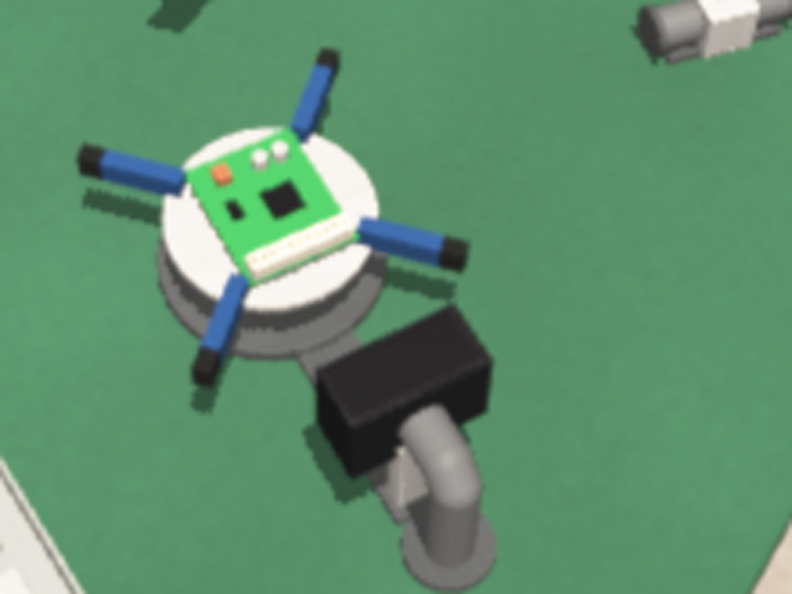

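```bash
python3 -c "
from m import *
meas('sc5',[(90,158),(328,59),(455,252),(205,367)],[(318,375),(458,308),(492,360),(352,420)],(303,247))
"
python3 - <<'E'
# valve plan: pivot H, lever angle now, duct angle
from h import *
for a in (129.7,): print(a)
H=np.array([.5265,.3245])
L=lambda r,a,z:[H[0]+r*np.cos(np.radians(a)),H[1]+r*np.sin(np.radians(a)),z]
# push ccw: finger behind (cw side)
for a in (95,105,115): print(a,L(.08,a,.086))
rows([L(.08,100,.18),L(.08,100,.09)])
E
```

```text
c [ 0.59256785 -0.02725043  0.07      ]
[(np.float64(-163.1), np.float64(0.1201)), (np.float64(106.7), np.float64(0.1219)), (np.float64(16.5), np.float64(0.1197)), (np.float64(-73.1), np.float64(0.1211))]
conn -27.035135377872734 0.0435785177442782
hood -27.220045827421778 0.16513720880217406 -27.615227538018807 -30.728952411516154 -22.21318211647445 -28.563004390217536
pipe -27.810018831872068 0.2261758300605903
129.7
95 [np.float64(0.5195275405801874), np.float64(0.40419557584733967), 0.086]
105 [np.float64(0.5057944763917983), np.float64(0.4017740661031255), 0.086]
115 [np.float64(0.492690539060744), np.float64(0.39700462296293204), 0.086]
t 6.75 tcp [0.44535977 0.11759331 0.17880063] xaxis [0.972 0.236 0.001] F [-0.41394287 -0.94017314 -0.05891892] -0.0008635828173151211
[ 0.1328 -0.2617 -0.0005]
[ 0.1327 -0.2615  0.0895]
```

The turntable reads -28° against the hood's -27.5°, so it is aligned and released. Now I go to the valve, behind the lever on its clockwise side.

```bash
cat >> h.py <<'E'
H=np.array([.5265,.3245])
def L(r,a,z): a=np.radians(a); return [H[0]+r*np.cos(a),H[1]+r*np.sin(a),z]
E
python3 -c "
from h import *
rows([L(.08,106,.18),L(.08,106,.087)])"
```

```text
t 6.75 tcp [0.44535977 0.11759331 0.17880063] xaxis [0.972 0.236 0.001] F [-0.41394287 -0.94017314 -0.05891892] -0.0008635828173151211
[ 0.1245 -0.2618 -0.0005]
[ 0.1244 -0.2616  0.0925]
```

Request:
step_arm:
  commands:
    - {"fingers": 1.0, "dx": 0.025, "dy": -0.053, "dz": 0.0, "roll": 0.0}
    - {"fingers": 1.0, "dx": 0.05, "dy": -0.106, "dz": 0.0, "roll": 0.0}
    - {"fingers": 1.0, "dx": 0.075, "dy": -0.159, "dz": 0.0, "roll": 0.0}
    - {"fingers": 1.0, "dx": 0.1, "dy": -0.212, "dz": 0.0, "roll": 0.0}
    - {"fingers": 1.0, "dx": 0.124, "dy": -0.265, "dz": 0.0, "roll": 0.0}
    - {"fingers": 1.0, "dx": 0.124, "dy": -0.265, "dz": 0.03, "roll": 0.0}
    - {"fingers": 1.0, "dx": 0.124, "dy": -0.265, "dz": 0.04, "roll": 0.0}
    - {"fingers": 1.0, "dx": 0.124, "dy": -0.265, "dz": 0.04, "roll": 0.0}

```text
time: 7.75
tool_pos: [0.5055, 0.398, 0.1367]
tcp_rot: [3.119, 0.363, -0.004]
wrist_force: [0.8, -0.4, 0.7]
width: -0.002
grip_force: 0.0
```

```bash
python3 - <<'E'
from h import *
rows([L(.08,106,.087)]+[L(.08,a,.087) for a in range(118,215,12)])
save('scene','sc6');save('wrist','wr6')
p=cv2.imread('pics/sc6.png')[40:220,240:420]; q=cv2.imread('pics/wr6.png')
p=cv2.resize(p,(420,420),interpolation=cv2.INTER_CUBIC); r=np.hstack([p,q]); cv2.imwrite('pics/v6.png',cv2.resize(r,(800,343)))
E
```

```text
t 7.75 tcp [0.50545738 0.39802891 0.13674857] xaxis [ 0.973  0.23  -0.003] F [ 0.76127238 -0.39389202  0.7019917 ] -0.002352096769601765
[-0.0001 -0.0036  0.0497]
[-0.0166 -0.0011  0.0498]
[-0.0322  0.0049  0.0499]
[-0.0463  0.0139  0.0499]
[-0.0582  0.0257  0.05  ]
[-0.0674  0.0396  0.05  ]
[-0.0734  0.0552  0.0501]
[-0.0761  0.0717  0.0501]
[-0.0754  0.0884  0.0501]
[-0.0711  0.1046  0.0501]
```

View pics/v6.png

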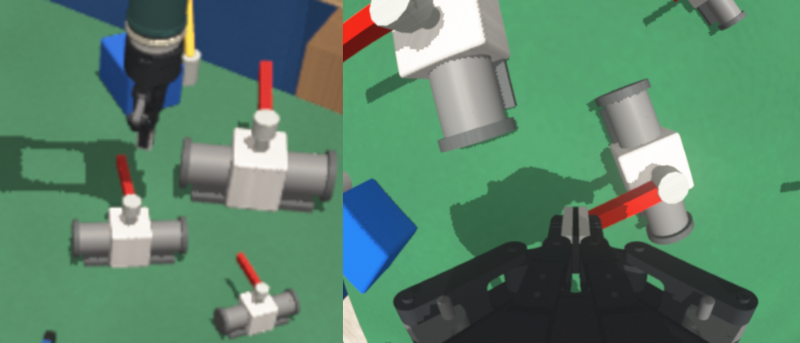

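The wrist view shows the finger (575,220) on the far side of the red lever (640,200), on the clockwise side as planned. By the numbers the gap is about 31 mm between centres, so I descend and push.

Request:
step_arm:
  commands:
    - {"fingers": 1.0, "dx": 0.0, "dy": -0.003, "dz": 0.03, "roll": 0.0}
    - {"fingers": 1.0, "dx": 0.0, "dy": -0.003, "dz": 0.05, "roll": 0.0}
    - {"fingers": 1.0, "dx": 0.0, "dy": -0.003, "dz": 0.05, "roll": 0.0}
    - {"fingers": 1.0, "dx": -0.017, "dy": -0.001, "dz": 0.05, "roll": 0.0}
    - {"fingers": 1.0, "dx": -0.032, "dy": 0.005, "dz": 0.05, "roll": 0.0}
    - {"fingers": 1.0, "dx": -0.046, "dy": 0.014, "dz": 0.05, "roll": 0.0}
    - {"fingers": 1.0, "dx": -0.058, "dy": 0.026, "dz": 0.05, "roll": 0.0}
    - {"fingers": 1.0, "dx": -0.067, "dy": 0.04, "dz": 0.05, "roll": 0.0}

```text
time: 8.85
tool_pos: [0.4494, 0.3444, 0.0887]
tcp_rot: [-3.12, -0.365, -0.001]
wrist_force: [1.7, 1.0, 0.9]
width: 0.0
grip_force: 0.8
```

```bash
python3 - <<'E'
from h import *
rows([L(.08,a,.087) for a in (178,184,190,194,198,202,206)])
E
```

```text
t 8.85 tcp [0.44944457 0.34439873 0.08871981] xaxis [0.973 0.231 0.001] F [1.73664776 0.96160976 0.88625859] 0.00034193514587787616
[-0.0068  0.016   0.0017]
[-0.0086  0.0242  0.0017]
[-0.0095  0.0325  0.0017]
[-0.0096  0.0381  0.0017]
[-0.0094  0.0436  0.0017]
[-0.0087  0.0492  0.0017]
[-0.0077  0.0547  0.0017]
```

Request:
step_arm:
  commands:
    - {"fingers": 1.0, "dx": -0.006, "dy": 0.016, "dz": 0.0, "roll": 0.0}
    - {"fingers": 1.0, "dx": -0.008, "dy": 0.024, "dz": 0.0, "roll": 0.0}
    - {"fingers": 1.0, "dx": -0.009, "dy": 0.032, "dz": 0.0, "roll": 0.0}
    - {"fingers": 1.0, "dx": -0.009, "dy": 0.038, "dz": 0.0, "roll": 0.0}
    - {"fingers": 1.0, "dx": -0.009, "dy": 0.041, "dz": 0.0, "roll": 0.0}
    - {"fingers": 1.0, "dx": -0.009, "dy": 0.041, "dz": 0.0, "roll": 0.0}

```text
time: 9.6
tool_pos: [0.4507, 0.303, 0.0881]
tcp_rot: [3.12, 0.365, -0.001]
wrist_force: [0.9, -0.4, -0.2]
width: -0.001
grip_force: 0.1
```

Request:
step_arm:
  commands:
    - {"fingers": 1.0, "dx": 0.0, "dy": 0.003, "dz": 0.0, "roll": 0.0}
    - {"fingers": 1.0, "dx": 0.0, "dy": 0.005, "dz": 0.0, "roll": 0.0}
    - {"fingers": 1.0, "dx": 0.0, "dy": 0.005, "dz": 0.0, "roll": 0.0}

```text
time: 9.98
tool_pos: [0.4519, 0.2983, 0.0882]
tcp_rot: [3.12, 0.365, -0.0]
wrist_force: [-0.7, 1.3, -0.7]
width: -0.0
grip_force: 0.3
```

```bash
python3 - <<'E'
from h import *
rows([])
save('scene','sc7')
p=cv2.imread('pics/sc7.png')[100:210,250:380]
cv2.imwrite('pics/v7.png',cv2.resize(p,None,fx=5,fy=5,interpolation=cv2.INTER_CUBIC))
E
```

```text
t 9.975 tcp [0.45189576 0.29829873 0.08823947] xaxis [ 0.973  0.231 -0.   ] F [-0.66548365  1.33866121 -0.69648106] -0.00044376066839559193
```

View pics/v7.png

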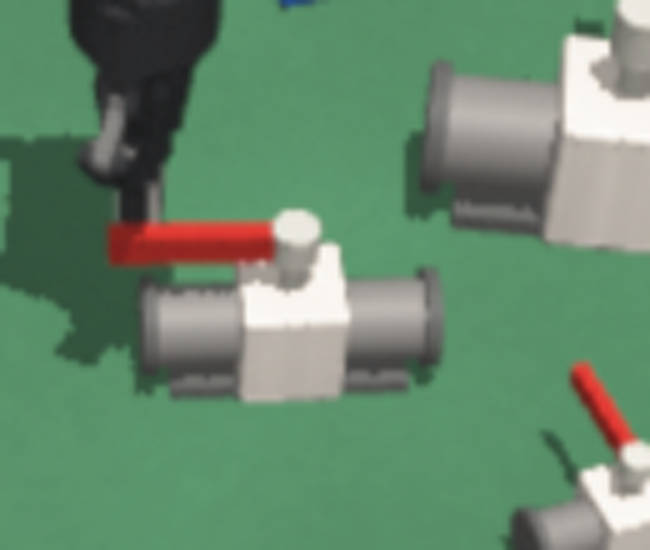

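The lever, from (110,240) to (275,240), is nearly parallel to the duct but not yet at the stop. I push on.

Request:
step_arm:
  commands:
    - {"fingers": 1.0, "dx": 0.001, "dy": 0.003, "dz": 0.0, "roll": 0.0}
    - {"fingers": 1.0, "dx": 0.001, "dy": 0.005, "dz": 0.0, "roll": 0.0}
    - {"fingers": 1.0, "dx": 0.001, "dy": 0.005, "dz": 0.0, "roll": 0.0}

```text
time: 10.4
tool_pos: [0.4534, 0.2957, 0.0884]
tcp_rot: [-3.117, -0.363, 0.001]
wrist_force: [-3.7, 9.4, -1.4]
width: 0.001
grip_force: 3.9
```

The force rose to 10 N, so the lever is at its stop. I back off and lift.

Request:
step_arm:
  commands:
    - {"fingers": 1.0, "dx": -0.01, "dy": -0.02, "dz": 0.0, "roll": 0.0}
    - {"fingers": 1.0, "dx": -0.01, "dy": -0.03, "dz": 0.0, "roll": 0.0}
    - {"fingers": 1.0, "dx": -0.01, "dy": -0.03, "dz": -0.05, "roll": 0.0}
    - {"fingers": 1.0, "dx": -0.01, "dy": -0.03, "dz": -0.1, "roll": 0.0}
    - {"fingers": 1.0, "dx": -0.01, "dy": -0.03, "dz": -0.13, "roll": 0.0}
    - {"fingers": 1.0, "dx": -0.01, "dy": -0.03, "dz": -0.13, "roll": 0.0}
    - {"fingers": 1.0, "dx": -0.01, "dy": -0.03, "dz": -0.13, "roll": 0.0}

```text
time: 11.28
tool_pos: [0.4371, 0.3201, 0.2172]
tcp_rot: [3.119, 0.365, -0.002]
wrist_force: [-0.2, -0.1, -0.7]
width: 0.005
grip_force: 0.0
```

```bash
python3 - <<'E'
from h import *
save('scene','sc8')
p=cv2.imread('pics/sc8.png')[100:370,110:390]
cv2.imwrite('pics/v8.png',cv2.resize(p,None,fx=2.2,fy=2.2,interpolation=cv2.INTER_CUBIC))
a=cv2.imread('pics/sc5.png')[210:305,190:310].astype(int);b=cv2.imread('pics/sc8.png')[210:305,190:310].astype(int)
print('turntable change',abs(a-b).mean(),(abs(a-b).max(2)>60).sum()); rows([])
E
```

```text
turntable change 1.7178070175438596 0
t 11.325 tcp [0.43665664 0.31989655 0.21645109] xaxis [ 0.973  0.231 -0.003] F [-0.02296653 -0.17492458 -0.33022254] 0.0017786704418036952
```

View pics/v8.png

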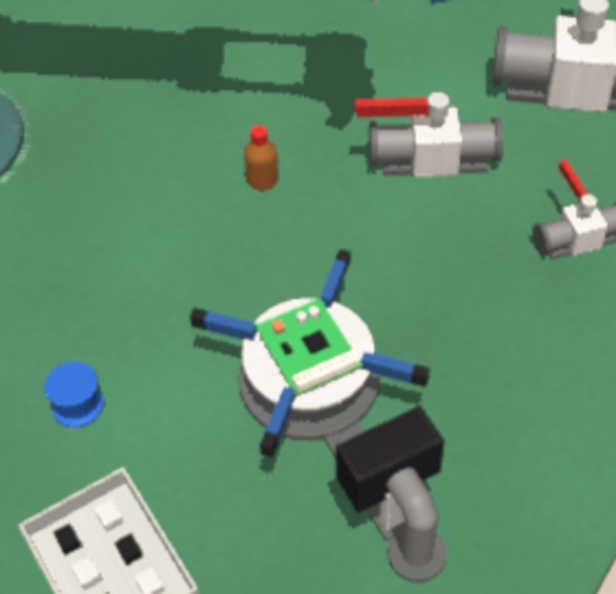

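The lever, (357,107) to (430,105), lies in line with its duct. The board still faces the hood, and the bottle, spool and tray are where they stood.

```bash
python3 -c "
from workcell import *
print(finish_job())"
```

```text
the job is handed in; nothing more can be done
None
```

I handed the job in: the connector row faces the hood to within about 1° by camera measurement, the middle valve's lever is pushed to its stop in line with the duct, and the tray, bottle and spool look unmoved; no verdict came back.

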